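# Empty the rinse basket into the drying tray

## Task

The rinsed canisters are in the mesh basket, which is held in its stand by a hold-down screw. Back the handwheel off until the screw's foot is clear of the basket's lip, draw the basket out by its bail and tip it so that all three canisters roll out over its notched spout, held low over the metal tray, and lie in the tray. Then stand the empty basket upright in the middle of the rubber mat, let go of it, and leave the other things on the counter where they are.

Things in the scene. Friction and masses are not known exactly. Their poses are not given: they have to be found in the camera images.
- stand: Fixed steel stand; origin on the counter under the middle of the basket's place; x runs from the spout end to the clamp end (away from the robot within 0.3 rad), z up. Plate 270 x 124 mm (x -85 to 185), top at z = 6 mm. Guide rails, top z = 20 mm, x -75 to 75, inner faces 108 mm apart; open at the spout end. Stand, mat and tray lie side by side in any order.
- post (a point): Top centre of the stand's grey post (24 x 36 mm), at stand x = 160 mm, z = 98 mm. From it an arm 36 mm wide and 12 mm thick reaches to stand x = 84 mm, top z = 98 mm; the 12 mm screw stem passes through it at x = 108 mm, y = 0.
- wheel_grip (a point): Centre of the navy handwheel, 10 mm above its underside; about 127 mm above the counter when screwed down, at stand x = 108 mm, y = 0. Wheel: round, upright axis, 60 mm diameter, 18 mm thick, with a hub standing 6 mm above it. Grip it across its diameter from above. The point rises and its orientation turns with the wheel.
- wheel (a joint): Handwheel angle in rad: 0 fully down, grows counter-clockwise seen from above (unscrewing), stop at 2.8; starts between 0 and 0.3. Friction about 0.08 N m; it stays where left. Quick thread: wheel, stem and foot rise 8 mm per rad, so the hand must rise with it.
- stem (a joint): Height in m by which wheel, stem and its 24 mm round rubber foot have risen (0 to 0.022). At 0 the foot's underside is 2 mm above the basket's tongue, 7 mm to the spout side of the upturned lip; it is clear of the lip above 0.010 while the basket stands on the plate, 0.014 if it is lifted 4 mm.
- basket: Loose steel mesh basket, about 0.26 kg empty; origin under the middle of its floor, x from spout to tongue, z up. Starts on the stand's plate, axes as the stand's, within 3 mm. Body x -42 to 63, 92 wide, 45 high, floor 3 mm thick. At -x a 30 mm ramp rises at 20 degrees to the notched spout, 73 mm wide: it empties at 35 to 45 degrees of tip. Flat upright bail at x = 0, 100 mm wide.
- lip (a point): Top of the lip that ends the basket's tongue: basket x = 130, z = 37 mm, 7 mm thick. Tongue: 40 mm wide, x 62 to 134, z 20 to 26 mm. With the foot raised, draw the basket about 70 mm toward its spout end, lifted only 0 to 4 mm, before lifting it further, so that the tongue comes clear of foot, arm and wheel.
- bail (a point): Centre of the bail's flat bar, the place to grip the basket from above, fingers on either side in basket x: bar 10 mm thick (x), 100 mm long (y), 26 mm high (z); at x = 0, y = 0, z = 130 mm of the basket.
- spout (a point): Middle of the spout's pouring edge: basket x = -75, y = 0, z = 15 mm. Nothing rolls out until the basket tips this end down by well over 20 degrees.
- canister0: One of three equal closed metal canisters, round, 26 mm diameter, 60 mm long, 0.05 kg, smooth, lying crosswise in the basket; origin at its centre, its y axis is its length.
- canister1: One of three equal closed metal canisters, round, 26 mm diameter, 60 mm long, 0.05 kg, smooth, lying crosswise in the basket; origin at its centre, its y axis is its length.
- canister2: One of three equal closed metal canisters, round, 26 mm diameter, 60 mm long, 0.05 kg, smooth, lying crosswise in the basket; origin at its centre, its y axis is its length.
- tray: Fixed empty open metal tray 220 x 150 mm (x, y), walls 4 mm thick and 42 mm high, floor 4 mm thick; origin on the counter under its centre; long side away from the robot within 0.15 rad.
- mat: Fixed black rubber mat 200 x 135 mm (x, y), 5 mm thick; origin on the counter under its centre; long side away from the robot within 0.15 rad.
- brush: Bystander, leave alone: small brush 150 mm long lying near the robot; origin at its underside.
- spatula: Bystander, leave alone: spatula 160 mm long lying near the robot; origin at its underside.
- beaker: Bystander, leave alone: open white beaker, 64 mm diameter, 75 mm high, beyond the task's things; origin at its underside.
- burblock: Bystander, leave alone: navy holder block 40 x 130 x 28 mm, far side; origin at its underside.
- tweezers: Bystander, leave alone: flat steel tweezers 120 mm long, among the task's things; origin at its underside.
- jar: Bystander, leave alone: closed jar 72 mm diameter, 100 mm high, at the left; origin at its underside.
Things that resemble listed ones, but are neither listed nor needed, are in the scene too. Leave any purple or red look-alike of the canister0 alone.

How it is judged (in metres and radians):
On the way, in this order (a step that is already met when the one before it is completed fails the run):
1. the hold-down screw is backed off: its foot has risen more than 9 mm (value of joint stem above 0.009 m), for 0.1 s.
2. the basket is tipped (over 17 degrees) with its spout over the tray and less than 150 mm above the counter (x of spout in the frame of tray between -0.11 and 0.11 m and y of spout in the frame of tray between -0.075 and 0.075 m and height (world z) of spout below 0.15 m and angle between basket's own z axis and vertical above 0.3 rad), for 0.1 s.
3. all three canisters are in the tray (x of canister0 in the frame of tray between -0.106 and 0.106 m and y of canister0 in the frame of tray between -0.071 and 0.071 m and height (world z) of each of canister0, canister1, canister2 below 0.045 m and x of canister1 in the frame of tray between -0.106 and 0.106 m and y of canister1 in the frame of tray between -0.071 and 0.071 m and x of canister2 in the frame of tray between -0.106 and 0.106 m and y of canister2 in the frame of tray between -0.071 and 0.071 m), for 0.2 s.
At the end, for the whole second after the job is handed in: All three canisters lie at rest inside the tray; the basket stands upright (within 0.08 rad) at rest on the rubber mat, its origin within 40 mm lengthwise and 30 mm across of the mat's middle (all of step 3 and linear speed of each of canister0, canister1, canister2, basket below 0.03 m/s and x of basket in the frame of mat between -0.04 and 0.04 m and y of basket in the frame of mat between -0.03 and 0.03 m and z of basket in the frame of mat between 0 and 0.01 m and angle between basket's own z axis and vertical below 0.08 rad); the robot touches nothing.
It fails at once if the basket is tipped over 25 degrees while its spout is more than 150 mm above the counter (angle between basket's own z axis and vertical above 0.44 rad and height (world z) of spout above 0.15 m).
It fails at once if a bystander on the counter is moved more than 40 mm (distance of any of brush, spatula, beaker, burblock, jar, tweezers from where it was at the start of the episode above 0.04 m).
It also fails if it takes over 72 s, if anything falls off the work surface, if the arm or the gripper's body presses on something with over 40 N, if the wrist force passes 120 N, or if a joint passes its speed limit or range.

## Robot

A 7-joint arm with a two-finger parallel gripper is mounted at the origin on the work surface. World frame = base frame: x ahead of the robot, y to its left, z up, the work surface at z = 0. Lengths are in m, angles in degrees, forces in N, time in s.
With the tool pointing down it reaches from about 0.425 to 0.875 m from the base axis. Payload 4.7 kg.
Tool frame: the origin (TCP) lies midway between the tips of the shut fingers; the grasp point (between the pads) lies 19 mm behind it (env.grip_depth is the distance from the TCP to the grasp point, in m); z points along the fingers, y is the line along which they close (so a half turn about z gives the same grasp; the last joint's range is limited). The gripper opens to 87 mm and grips with 3 to 60 N. Pads are 19 mm wide; open, the fingers measure 117 mm over their backs; the gripper's body (75 mm by 190 mm) begins 51 mm behind the grasp point.
Start: joints at [-70.697, 18.392, -4.016, 83.108, 1.295, 78.541, -3.26], TCP at [0.206, 0.616, 0.223] pointing down, gripper open.
Joint ranges: [-163.93, 163.93], [-17.29, 119.83], [-79.2, 71.16], [3.27, 140.29], [-89.18, 269.18], [5.43, 117.66], [-154.24, 154.24]. Speed limits (degrees/s): [147.25, 147.25, 180, 180, 180, 180, 180].

## Interface

Orientations are given as [roll, pitch, yaw] about the fixed x, y, z axes, in that order (R = Rz(yaw) Ry(pitch) Rx(roll)).
In Python, from cell import get_obs, optics, env, nets gives the robot as it stands.
- The arm moves only by the shell command python3 -m creep 'ROWS' [FORCE]. ROWS is JSON, a list of rows, each an object of numbers: "wx", "wy", "wz": the turn, a rotation vector about the tool's x, y, z in degrees; "tx", "ty", "tz": the shift along the tool's x, y, z in mm; "gripper": the opening, from -1 (shut) to 1 (fully open). A call has 1 to 5 rows; each row is the pose to reach, as a shift and turn from the pose commanded when the call began, along the tool's axes at that moment; what a row does not reach only later rows make up. A row lasts 1/12 s, in which the tool goes at most 41.7 mm and 7.16 degrees, less where a joint would pass 70% of its speed; a pose out of reach is approached as far as the arm can. A call with a gripper value outside its range is refused whole. The fingers move at their own pace and stop on an object; FORCE is the grip in N (left out, the last holds). Time passes only in rows, so rows that repeat a pose let the fingers close. It gives the time, the measured TCP pose, the force, the opening and the grip force at its end, in the units of the state.
- get_obs(): the state, without advancing time (a new reading comes with each control period).
- optics.read_camera(name): name is "side" or "top"; returns (picture, depth): 480x640x3 uint8, red, green, blue; 480x640 float32, m along the optical axis (not along the pixel's ray), 0 where there is no reading.
- optics.camera_info(name): a dict with "fovy" (degrees; the focal length in pixels is half the picture's height over the tangent of half this angle, whatever the lens; pixels are square), "cx", "cy" (the principal point, pixels), "R" (3x3) and "t" (3): a world point X has camera coordinates R X + t. Camera axes: x right, y down, z forward; pixel columns grow to the right and rows downward; lengths in m; the calibration is good to about 2 mm. A picture is of the moment at which its call begins. camera_info takes no time and is no camera call.
- env.sign_off(): hands the job in; it is judged then, once.
Trained networks look in the newest picture that a camera, given by its name, has taken for a name from the list of things; names that differ only in an ending like _2 or _b are one class to them, and where a whole thing is asked for, a point or a joint stands for the part that bears it (a point fixed in the world has none). Each returns a list of dicts, best first, with "confidence" (0 to 1); they miss things now and then, are a little off and sometimes report something else, mostly with a low value. They report only what shows in the picture. A call takes as long as a camera call. They do not tell look-alikes from the thing itself.
- nets.look_for(query, camera): "point" ([x, y, z] in m, in world coordinates, good to about 4 mm: the middle of the surface that is visible of it).
- nets.place_of(query, camera): "point" ([x, y, z] in m, in world coordinates, good to about 4 mm: a listed point, or the origin of a listed thing).
The state is a dict: "time_s": time; "qpos": joint angles; "joint_velocities": joint speeds; "effort": joint torques, N m; "tool_pos": TCP position; "tool_rot": TCP orientation; "force": force on the tool from outside, world axes, zero at the start; "wrist_torque": the same for the moment, N m; "grip_width": finger opening in m; "grasp_force": force on a finger pad.
Only numpy, scipy, OpenCV 4.12 (cv2) and the standard library are available. Lean on these libraries where they do the work, as an engineer would, in place of code of your own. Each camera call takes 0.05 s, during which the arm holds its last target. There are 200 camera calls.

## Working session

There is one attempt and no reset: what is moved stays moved. The work goes in short steps, Python scripts to look and compute and a shell command to move; the robot and the scene stay as the last step left them, time stands still between calls to the robot, and variables do not carry over. Pictures are saved under pics/ and viewed, at most 10 in all, crops included, and the job is handed in when it is done.

```bash
ls; mkdir -p pics
python3 - <<'E'
from cell import get_obs, optics, env, nets
import cv2, numpy as np
o=get_obs();print(o['time_s'],o['tool_pos'],o['tool_rot'],env.grip_depth,o['grip_width'])
for c in ['top','side']:
    p,d=optics.read_camera(c);cv2.imwrite(f'pics/{c}0.png',p[:,:,::-1])
    i=optics.camera_info(c);print(c,i)
    for q in ['stand','post','wheel_grip','basket','lip','bail','spout','tray','mat','tweezers','canister0']:
        r=nets.place_of(q,c);print(q,[(np.round(x['point'],3).tolist(),round(x['confidence'],2)) for x in r[:4]])
E
```

```text
pics
0.0 [0.20606876 0.61587818 0.22147654] [-1.79890671e+02  6.94397316e-03  1.61506897e+02] 0.0187 0.08715242632604153
top {'fovy': 47.794213284960165, 'cx': 321.62172320758845, 'cy': 237.32792505029695, 'R': array([[ 0.01408413, -0.99989125,  0.0043741 ],
       [-0.98857313, -0.01458105, -0.15003518],
       [ 0.15008264, -0.00221101, -0.98867098]]), 't': array([0.0762207 , 0.58946339, 1.22285411])}
stand [([0.537, 0.007, 0.003], 0.89)]
post [([0.694, 0.034, 0.103], 0.91)]
wheel_grip [([0.641, 0.024, 0.128], 0.93)]
basket [([0.533, 0.014, 0.006], 0.88), ([0.803, 0.0, -0.001], 0.36), ([0.54, 0.012, 0.021], 0.2)]
lip []
bail [([0.533, 0.008, 0.139], 0.87)]
spout [([0.459, -0.007, 0.023], 0.57)]
tray [([0.545, -0.282, 0.003], 0.88), ([0.641, 0.024, 0.13], 0.42)]
mat [([0.532, 0.302, 0.002], 0.59)]
tweezers [([0.589, 0.127, -0.001], 0.74), ([0.356, -0.128, -0.0], 0.17)]
canister0 [([0.544, 0.008, 0.024], 0.65), ([0.322, 0.247, 0.014], 0.64), ([0.571, 0.014, 0.027], 0.59), ([0.517, 0.004, 0.025], 0.58)]
side {'fovy': 48.63954283790989, 'cx': 328.248854034316, 'cy': 242.11533643140555, 'R': array([[-0.98950833, -0.14312979, -0.01967533],
       [-0.0713602 ,  0.60260231, -0.79484475],
       [ 0.12562236, -0.78510147, -0.60649378]]), 't': array([0.5529708 , 0.09731726, 1.08556317])}
stand [([0.537, 0.006, -0.004], 0.9), ([0.544, -0.277, -0.004], 0.28)]
post [([0.692, 0.033, 0.097], 0.97)]
wheel_grip [([0.643, 0.022, 0.123], 0.65)]
basket [([0.536, 0.009, 0.003], 0.66)]
lip [([0.663, 0.033, 0.041], 0.76)]
bail [([0.537, 0.01, 0.132], 0.8)]
spout [([0.464, -0.002, 0.02], 0.86), ([0.397, 0.127, 0.002], 0.26), ([0.532, 0.298, 0.001], 0.22)]
tray [([0.663, 0.032, 0.041], 0.29)]
mat [([0.534, 0.299, -0.0], 0.73)]
tweezers [([0.595, 0.127, 0.0], 0.83)]
canister0 [([0.327, 0.248, 0.018], 0.94), ([0.519, 0.006, 0.015], 0.75), ([0.547, 0.007, 0.022], 0.61), ([0.571, 0.021, 0.02], 0.6)]
```

View pics/top0.png

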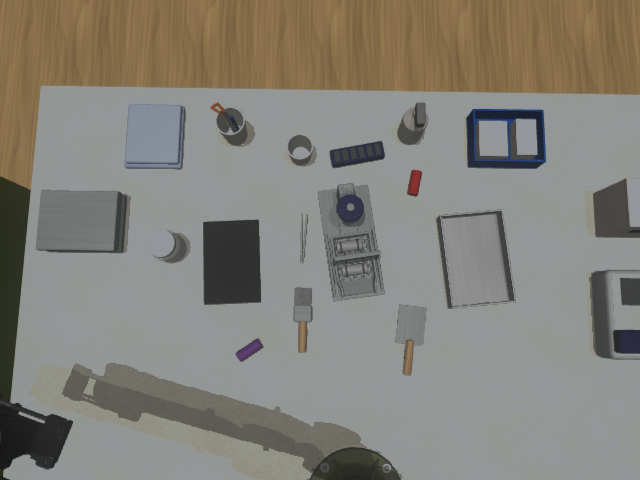

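View pics/side0.png

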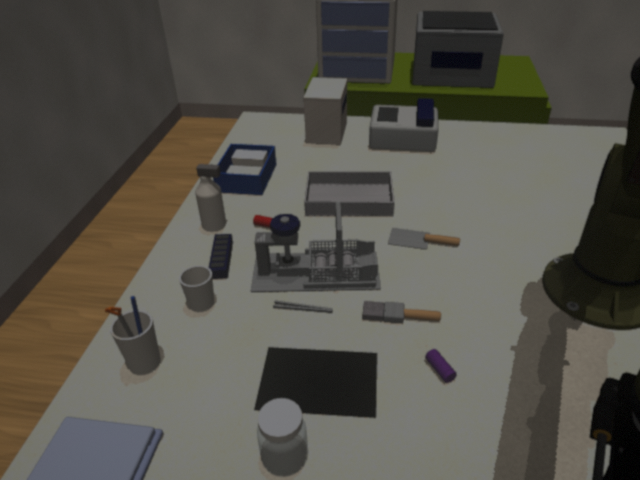

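The tray is at the right (px 475,258), the mat at the left (232,262) and the stand with the basket in the middle (350,245). The purple (250,350) and red (415,183) canister look-alikes are outside the basket. Next I'll measure geometry from the depth images.

```bash
cat > h.py <<'E'
from cell import get_obs, optics, env, nets
import cv2, numpy as np
def cloud(c):
    p,d=optics.read_camera(c);i=optics.camera_info(c)
    f=240/np.tan(np.radians(i['fovy']/2));v,u=np.mgrid[:480,:640]
    P=np.stack([(u-i['cx'])/f*d,(v-i['cy'])/f*d,d],-1)
    W=(P-i['t'])@i['R']; W[d==0]=np.nan
    return p.astype(int),W
def rect(X):
    return cv2.minAreaRect((X[:,:2]*1000).astype(np.float32))
def box(W,lo,hi): return np.all((W>lo)&(W<hi),-1)
E
python3 - <<'E'
from h import *
for c in ['top','side']:
    p,W=cloud(c); print(c)
    m=box(W,[.3,-.45,.03],[.75,-.15,.055]);print('tray',rect(W[m]),np.nanmedian(W[m][:,2]))
    m=box(W,[.38,.2,-.02],[.68,.39,.02])&(p.max(-1)<60);
    m=cv2.morphologyEx(m.astype(np.uint8),cv2.MORPH_OPEN,np.ones((5,5)))>0
    print('mat',rect(W[m]))
    m=box(W,[.6,-.05,.11],[.69,.08,.16])&(p[...,2]>p[...,0]*1.4);X=W[m];print('wheel',m.sum(),cv2.minEnclosingCircle((X[:,:2]*1000).astype(np.float32)),X.mean(0),X[:,2].max(),np.percentile(X[:,2],[50,90]))
    m=box(W,[.48,-.08,.118],[.6,.09,.17])&~(p[...,2]>p[...,0]*1.4);X=W[m];print('bail',m.sum(),rect(X),X.mean(0),np.percentile(X[:,2],[5,50,98]))
    m=box(W,[.66,-.05,.09],[.75,.1,.106])&~(p[...,2]>p[...,0]*1.4);X=W[m];print('post',m.sum(),rect(X),np.median(X[:,2]))
    m=box(W,[.42,-.1,.003],[.75,.12,.013]);X=W[m];print('plate',m.sum(),rect(X))
E
```

```text
top
tray ((546.21875, -279.01165771484375), (220.3318328857422, 152.21905517578125), 6.259397983551025) 0.039786928897041524
mat ((534.2239379882812, 299.7602844238281), (197.02589416503906, 133.14431762695312), 3.2256968021392822)
wheel 379 ((642.6348876953125, 23.807992935180664), 28.314661026000977) [0.64232342 0.02375305 0.13579463] 0.14250400331965402 [0.13562687 0.13885035]
bail 271 ((534.5660400390625, 9.05765151977539), (11.084419250488281, 99.64372253417969), 8.865049362182617) [0.53371304 0.00937285 0.1460313 ] [0.12951292 0.14784415 0.15304219]
post 192 ((689.8136596679688, 31.789485931396484), (33.34953308105469, 36.82404327392578), 11.44129753112793) 0.09792376431930164
plate 2913 ((584.99072265625, 9.974296569824219), (329.3857727050781, 219.90396118164062), 0.008948042057454586)
side
tray ((544.7512817382812, -278.4043884277344), (220.23587036132812, 159.13694763183594), 6.360091209411621) 0.0366396028594652
mat ((532.9160766601562, 299.9102783203125), (197.26663208007812, 136.71034240722656), 3.260629892349243)
wheel 245 ((640.5928955078125, 26.39413833618164), 28.246862411499023) [0.63968567 0.03109873 0.13559166] 0.13953994546077278 [0.13554872 0.13745204]
bail 211 ((533.788330078125, 10.32745361328125), (10.035956382751465, 102.37459564208984), 9.30595874786377) [0.53185757 0.02431667 0.14315525] [0.12232458 0.14762458 0.15050122]
post 256 ((682.0369873046875, 31.875076293945312), (42.873924255371094, 40.467933654785156), 8.49425220489502) 0.09680269222383339
plate 2049 ((579.1016235351562, 23.863311767578125), (371.7188415527344, 173.2158966064453), 18.131311416625977)
```

```bash
A='x'; 
python3 -m creep '[{"tx":-30,"ty":-21},{"tx":-60,"ty":-42},{"tx":-90,"ty":-63},{"tx":-120,"ty":-85},{"tx":-150,"ty":-106}]'
python3 -m creep '[{"tx":-30,"ty":-21},{"tx":-60,"ty":-42},{"tx":-90,"ty":-63},{"tx":-120,"ty":-85},{"tx":-150,"ty":-106}]'
python3 -m creep '[{"tx":-30,"ty":-21},{"tx":-60,"ty":-42},{"tx":-90,"ty":-63},{"tx":-120,"ty":-85},{"tx":-150,"ty":-106}]'
python3 -m creep '[{"tx":-30,"ty":-21},{"tx":-60,"ty":-42},{"tx":-90,"ty":-63},{"tx":-120,"ty":-85},{"tx":-150,"ty":-106}]'
python3 -m creep '[{"wz":7},{"wz":14},{"wz":21},{"wz":28},{"wz":32}]'
python3 -m creep '[{"wz":7},{"wz":14},{"wz":21},{"wz":28},{"wz":32}]'
python3 -m creep '[{"wz":7},{"wz":14},{"wz":21},{"wz":28},{"wz":32}]'
python3 -m creep '[{"wz":7},{"wz":14},{"wz":21},{"wz":28},{"wz":32}]'
cat >> h.py <<'E'
from scipy.spatial.transform import Rotation as Ro
def delta(pos,rpy):
    o=get_obs();R=Ro.from_euler('xyz',o['tool_rot'],degrees=True);T=Ro.from_euler('xyz',rpy,degrees=True)
    print('t',o['time_s'],'pos',np.round(o['tool_pos'],4),'rpy',np.round(o['tool_rot'],2),'q',np.round(o['qpos'],1),'F',np.round(o['force'],1),'grip',round(o['grip_width'],4),round(o['grasp_force'],1))
    print('shift mm',np.round(R.inv().apply(np.array(pos)-o['tool_pos'])*1000,1),'turn',np.round((R.inv()*T).as_rotvec(degrees=True),2))
E
python3 -c "
from h import *
delta([.642,.024,.109],[180,0,34])"
```

```text
t 1.3 pos [0.2062 0.6164 0.2226] rpy [179.99   0.   161.51] q [-70.7  18.4  -4.   83.1   1.3  78.5  -3.3] F [0.1 0.1 0.1] grip 0.0867 0.0
shift mm [-601.2 -423.6  113.6] turn [ 1.0000e-02 -1.0000e-02  1.2751e+02]validation failed for argument at $[0]...
validation failed for argument at $[0]...
validation failed for argument at $[0]...
validation failed for argument at $[0]...
validation failed for argument at $[0]...
validation failed for argument at $[0]...
validation failed for argument at $[0]...
validation failed for argument at $[0]...
```

```bash
python3 -m creep '[{"wx":0,"wy":0,"wz":0,"tx":-30,"ty":-21,"tz":0,"gripper":1},{"wx":0,"wy":0,"wz":0,"tx":-60,"ty":-42,"tz":0,"gripper":1},{"wx":0,"wy":0,"wz":0,"tx":-90,"ty":-63,"tz":0,"gripper":1},{"wx":0,"wy":0,"wz":0,"tx":-120,"ty":-85,"tz":0,"gripper":1},{"wx":0,"wy":0,"wz":0,"tx":-150,"ty":-106,"tz":0,"gripper":1}]'
```

```text
time_s: 1.72
tool_pos: [0.3157, 0.4667, 0.2227]
tool_rot: [180.0, 0.0, 161.5]
force: [0.7, 1.0, 0.3]
grip_width: 0.0873
grasp_force: 0.0
```

```bash
python3 -m creep '[{"wx":0,"wy":0,"wz":0,"tx":-30,"ty":-21,"tz":0,"gripper":1},{"wx":0,"wy":0,"wz":0,"tx":-60,"ty":-42,"tz":0,"gripper":1},{"wx":0,"wy":0,"wz":0,"tx":-90,"ty":-63,"tz":0,"gripper":1},{"wx":0,"wy":0,"wz":0,"tx":-120,"ty":-85,"tz":0,"gripper":1},{"wx":0,"wy":0,"wz":0,"tx":-150,"ty":-106,"tz":0,"gripper":1}]' >/dev/null
python3 -m creep '[{"wx":0,"wy":0,"wz":0,"tx":-30,"ty":-21,"tz":0,"gripper":1},{"wx":0,"wy":0,"wz":0,"tx":-60,"ty":-42,"tz":0,"gripper":1},{"wx":0,"wy":0,"wz":0,"tx":-90,"ty":-63,"tz":0,"gripper":1},{"wx":0,"wy":0,"wz":0,"tx":-120,"ty":-85,"tz":0,"gripper":1},{"wx":0,"wy":0,"wz":0,"tx":-150,"ty":-106,"tz":0,"gripper":1}]' >/dev/null
python3 -m creep '[{"wx":0,"wy":0,"wz":0,"tx":-30,"ty":-21,"tz":0,"gripper":1},{"wx":0,"wy":0,"wz":0,"tx":-60,"ty":-42,"tz":0,"gripper":1},{"wx":0,"wy":0,"wz":0,"tx":-90,"ty":-63,"tz":0,"gripper":1},{"wx":0,"wy":0,"wz":0,"tx":-120,"ty":-85,"tz":0,"gripper":1},{"wx":0,"wy":0,"wz":0,"tx":-150,"ty":-106,"tz":0,"gripper":1}]'
python3 -m creep '[{"wx":0,"wy":0,"wz":7,"tx":0,"ty":0,"tz":0,"gripper":1},{"wx":0,"wy":0,"wz":14,"tx":0,"ty":0,"tz":0,"gripper":1},{"wx":0,"wy":0,"wz":21,"tx":0,"ty":0,"tz":0,"gripper":1},{"wx":0,"wy":0,"wz":28,"tx":0,"ty":0,"tz":0,"gripper":1},{"wx":0,"wy":0,"wz":32,"tx":0,"ty":0,"tz":0,"gripper":1}]' >/dev/null
python3 -m creep '[{"wx":0,"wy":0,"wz":7,"tx":0,"ty":0,"tz":0,"gripper":1},{"wx":0,"wy":0,"wz":14,"tx":0,"ty":0,"tz":0,"gripper":1},{"wx":0,"wy":0,"wz":21,"tx":0,"ty":0,"tz":0,"gripper":1},{"wx":0,"wy":0,"wz":28,"tx":0,"ty":0,"tz":0,"gripper":1},{"wx":0,"wy":0,"wz":32,"tx":0,"ty":0,"tz":0,"gripper":1}]' >/dev/null
python3 -m creep '[{"wx":0,"wy":0,"wz":7,"tx":0,"ty":0,"tz":0,"gripper":1},{"wx":0,"wy":0,"wz":14,"tx":0,"ty":0,"tz":0,"gripper":1},{"wx":0,"wy":0,"wz":21,"tx":0,"ty":0,"tz":0,"gripper":1},{"wx":0,"wy":0,"wz":28,"tx":0,"ty":0,"tz":0,"gripper":1},{"wx":0,"wy":0,"wz":32,"tx":0,"ty":0,"tz":0,"gripper":1}]' >/dev/null
python3 -m creep '[{"wx":0,"wy":0,"wz":7,"tx":0,"ty":0,"tz":0,"gripper":1},{"wx":0,"wy":0,"wz":14,"tx":0,"ty":0,"tz":0,"gripper":1},{"wx":0,"wy":0,"wz":21,"tx":0,"ty":0,"tz":0,"gripper":1},{"wx":0,"wy":0,"wz":28,"tx":0,"ty":0,"tz":0,"gripper":1},{"wx":0,"wy":0,"wz":32,"tx":0,"ty":0,"tz":0,"gripper":1}]' >/dev/null
python3 -c "
from h import *
delta([.642,.024,.109],[180,0,34])"
```

```text
time_s: 2.97
tool_pos: [0.6416, 0.0225, 0.2228]
tool_rot: [180.0, 0.0, 161.5]
force: [-0.2, -0.0, 1.1]
grip_width: 0.0871
grasp_force: 0.0
t 4.6333 pos [0.6408 0.0242 0.2226] rpy [ 1.80e+02 -1.00e-02  3.32e+01] q [-39.1  21.2  45.   85.9 -15.1  79.1 -50. ] F [0.9 0.1 0.2] grip 0.0873 0.0
shift mm [  0.9   0.9 113.6] turn [ 0.   -0.01 -0.8 ]
```

```bash
python3 -m creep '[{"wx":0,"wy":0,"wz":0,"tx":1,"ty":1,"tz":35,"gripper":1},{"wx":0,"wy":0,"wz":0,"tx":1,"ty":1,"tz":70,"gripper":1},{"wx":0,"wy":0,"wz":0,"tx":1,"ty":1,"tz":95,"gripper":1},{"wx":0,"wy":0,"wz":0,"tx":1,"ty":1,"tz":108,"gripper":1},{"wx":0,"wy":0,"wz":0,"tx":1,"ty":1,"tz":113,"gripper":1}]'
python3 -m creep '[{"wx":0,"wy":0,"wz":0,"tx":0,"ty":0,"tz":0,"gripper":-1},{"wx":0,"wy":0,"wz":0,"tx":0,"ty":0,"tz":0,"gripper":-1},{"wx":0,"wy":0,"wz":0,"tx":0,"ty":0,"tz":0,"gripper":-1},{"wx":0,"wy":0,"wz":0,"tx":0,"ty":0,"tz":0,"gripper":-1},{"wx":0,"wy":0,"wz":0,"tx":0,"ty":0,"tz":0,"gripper":-1}]' 30
```

```text
time_s: 5.05
tool_pos: [0.6406, 0.024, 0.1071]
tool_rot: [-179.9, 0.2, 33.5]
force: [0.3, 0.5, 0.9]
grip_width: 0.087
grasp_force: 0.0
time_s: 5.47
tool_pos: [0.643, 0.0238, 0.111]
tool_rot: [180.0, -0.1, 33.5]
force: [-0.0, 0.8, 0.2]
grip_width: 0.0613
grasp_force: 0.0
```

```bash
python3 -m creep '[{"wx":0,"wy":0,"wz":0,"tx":0,"ty":0,"tz":0,"gripper":-1},{"wx":0,"wy":0,"wz":0,"tx":0,"ty":0,"tz":0,"gripper":-1},{"wx":0,"wy":0,"wz":0,"tx":0,"ty":0,"tz":0,"gripper":-1}]' 30
python3 -m creep '[{"wx":0,"wy":0,"wz":-5,"tx":0,"ty":0,"tz":-0.7,"gripper":-1},{"wx":0,"wy":0,"wz":-10,"tx":0,"ty":0,"tz":-1.4,"gripper":-1},{"wx":0,"wy":0,"wz":-15,"tx":0,"ty":0,"tz":-2.1,"gripper":-1},{"wx":0,"wy":0,"wz":-20,"tx":0,"ty":0,"tz":-2.8,"gripper":-1},{"wx":0,"wy":0,"wz":-25,"tx":0,"ty":0,"tz":-3.5,"gripper":-1}]'
python3 -c "
from h import *
print(get_obs()['wrist_torque'],get_obs()['qpos'])"
```

```text
time_s: 5.72
tool_pos: [0.6432, 0.0233, 0.1108]
tool_rot: [179.9, -0.1, 33.5]
force: [1.9, -1.0, 5.3]
grip_width: 0.0593
grasp_force: 30.0
time_s: 6.13
tool_pos: [0.6429, 0.0237, 0.1144]
tool_rot: [179.9, -0.1, 58.7]
force: [0.6, 0.6, 6.4]
grip_width: 0.0596
grasp_force: 30.0
[-0.15550057  0.18578127 -0.14007919] [-33.94628933  24.81036256  37.92448697  92.97928769 -16.22222904
  67.70648279 -23.69001599]
```

```bash
python3 -m creep '[{"wx":0,"wy":0,"wz":-5.4,"tx":0,"ty":0,"tz":-0.75,"gripper":-1},{"wx":0,"wy":0,"wz":-10.8,"tx":0,"ty":0,"tz":-1.5,"gripper":-1},{"wx":0,"wy":0,"wz":-16.2,"tx":0,"ty":0,"tz":-2.3,"gripper":-1},{"wx":0,"wy":0,"wz":-21.6,"tx":0,"ty":0,"tz":-3,"gripper":-1},{"wx":0,"wy":0,"wz":-27,"tx":0,"ty":0,"tz":-3.8,"gripper":-1}]'
python3 -m creep '[{"wx":0,"wy":0,"wz":-5.4,"tx":0,"ty":0,"tz":-0.75,"gripper":-1},{"wx":0,"wy":0,"wz":-10.8,"tx":0,"ty":0,"tz":-1.5,"gripper":-1},{"wx":0,"wy":0,"wz":-16.2,"tx":0,"ty":0,"tz":-2.3,"gripper":-1},{"wx":0,"wy":0,"wz":-21.6,"tx":0,"ty":0,"tz":-3,"gripper":-1},{"wx":0,"wy":0,"wz":-27,"tx":0,"ty":0,"tz":-3.8,"gripper":-1}]'
python3 -m creep '[{"wx":0,"wy":0,"wz":-5.4,"tx":0,"ty":0,"tz":-0.75,"gripper":-1},{"wx":0,"wy":0,"wz":-10.8,"tx":0,"ty":0,"tz":-1.5,"gripper":-1},{"wx":0,"wy":0,"wz":-16.2,"tx":0,"ty":0,"tz":-2.3,"gripper":-1},{"wx":0,"wy":0,"wz":-21.6,"tx":0,"ty":0,"tz":-3,"gripper":-1},{"wx":0,"wy":0,"wz":-27,"tx":0,"ty":0,"tz":-3.8,"gripper":-1}]'
python3 -c "
from h import *
print(get_obs()['wrist_torque'],get_obs()['qpos'])"
```

```text
time_s: 6.55
tool_pos: [0.6423, 0.0238, 0.1181]
tool_rot: [180.0, -0.0, 85.7]
force: [-0.9, -0.6, 6.4]
grip_width: 0.0593
grasp_force: 30.0
time_s: 6.97
tool_pos: [0.6417, 0.0238, 0.1218]
tool_rot: [-180.0, -0.1, 112.7]
force: [-2.7, 0.1, 6.2]
grip_width: 0.0593
grasp_force: 30.0
time_s: 7.38
tool_pos: [0.6412, 0.0234, 0.1256]
tool_rot: [-179.9, -0.1, 139.7]
force: [-3.4, -0.8, 7.7]
grip_width: 0.0592
grasp_force: 30.0
[-0.26129967  0.87799761 -0.11331891] [-23.20039524  21.81990705  23.66650619  91.98971711  -9.26489804
  68.23350075  52.14308403]
```

```bash
python3 -m creep '[{"wx":0,"wy":0,"wz":-5.4,"tx":0,"ty":0,"tz":-0.75,"gripper":-1},{"wx":0,"wy":0,"wz":-10.8,"tx":0,"ty":0,"tz":-1.5,"gripper":-1},{"wx":0,"wy":0,"wz":-16.2,"tx":0,"ty":0,"tz":-2.3,"gripper":-1},{"wx":0,"wy":0,"wz":-21.6,"tx":0,"ty":0,"tz":-3,"gripper":-1},{"wx":0,"wy":0,"wz":-27,"tx":0,"ty":0,"tz":-3.8,"gripper":-1}]'
python3 -c "
from h import *
delta([.642,.024,.2],[180,0,99])
print(get_obs()['wrist_torque'],get_obs()['qpos'])"
```

```text
time_s: 7.8
tool_pos: [0.641, 0.0228, 0.1294]
tool_rot: [-179.9, -0.1, 166.7]
force: [-4.6, -1.9, 8.7]
grip_width: 0.0591
grasp_force: 30.0
t 7.8 pos [0.641  0.0228 0.1294] rpy [-1.7995e+02 -1.2000e-01  1.6670e+02] q [-19.8  21.2  19.3  91.6  -7.4  68.5  77.7] F [-4.6 -1.9  8.7] grip 0.0591 30.0
shift mm [ -0.6   1.3 -70.6] turn [-0.12 -0.08 67.7 ]
[-0.32189308  0.94526806 -0.18268099] [-19.78707512  21.20747657  19.32463238  91.64769274  -7.36994338
  68.53749022  77.74427513]
```

```bash
python3 -m creep '[{"wx":0,"wy":0,"wz":0,"tx":0,"ty":0,"tz":0,"gripper":1},{"wx":0,"wy":0,"wz":0,"tx":0,"ty":0,"tz":0,"gripper":1},{"wx":0,"wy":0,"wz":0,"tx":0,"ty":0,"tz":0,"gripper":1},{"wx":0,"wy":0,"wz":0,"tx":0,"ty":0,"tz":0,"gripper":1},{"wx":0,"wy":0,"wz":0,"tx":0,"ty":0,"tz":0,"gripper":1}]'
python3 -m creep '[{"wx":0,"wy":0,"wz":0,"tx":0,"ty":0,"tz":-10,"gripper":1},{"wx":0,"wy":0,"wz":0,"tx":0,"ty":0,"tz":-30,"gripper":1},{"wx":0,"wy":0,"wz":0,"tx":0,"ty":0,"tz":-60,"gripper":1},{"wx":0,"wy":0,"wz":0,"tx":0,"ty":0,"tz":-80,"gripper":1},{"wx":0,"wy":0,"wz":0,"tx":0,"ty":0,"tz":-85,"gripper":1}]'
python3 -m creep '[{"wx":0,"wy":0,"wz":7,"tx":0,"ty":0,"tz":0,"gripper":1},{"wx":0,"wy":0,"wz":14,"tx":0,"ty":0,"tz":0,"gripper":1},{"wx":0,"wy":0,"wz":21,"tx":0,"ty":0,"tz":0,"gripper":1},{"wx":0,"wy":0,"wz":28,"tx":0,"ty":0,"tz":0,"gripper":1},{"wx":0,"wy":0,"wz":34,"tx":0,"ty":0,"tz":0,"gripper":1}]'
python3 -m creep '[{"wx":0,"wy":0,"wz":7,"tx":0,"ty":0,"tz":0,"gripper":1},{"wx":0,"wy":0,"wz":14,"tx":0,"ty":0,"tz":0,"gripper":1},{"wx":0,"wy":0,"wz":21,"tx":0,"ty":0,"tz":0,"gripper":1},{"wx":0,"wy":0,"wz":28,"tx":0,"ty":0,"tz":0,"gripper":1},{"wx":0,"wy":0,"wz":34,"tx":0,"ty":0,"tz":0,"gripper":1}]'
python3 -c "
from h import *
delta([.5345,.0095,.117],[180,0,99])
p,W=cloud('side');cv2.imwrite('pics/s1.png',cv2.resize(p[170:330,200:420].astype(np.uint8)[:,:,::-1],(770,560)))
m=box(W,[.6,-.05,.11],[.69,.08,.18])&(p[...,2]>p[...,0]*1.4);X=W[m];print(m.sum(),np.percentile(X[:,2],[50,90]))
print([ (np.round(x['point'],3),x['confidence']) for x in nets.place_of('wheel_grip','side')])
"
```

```text
time_s: 8.22
tool_pos: [0.6419, 0.0241, 0.1277]
tool_rot: [-180.0, -0.0, 166.5]
force: [-0.3, -0.1, 0.3]
grip_width: 0.0833
grasp_force: 0.0
time_s: 8.63
tool_pos: [0.6444, 0.0237, 0.2185]
tool_rot: [179.9, 0.4, 166.5]
force: [0.8, -0.6, 1.4]
grip_width: 0.0868
grasp_force: 0.0
time_s: 9.05
tool_pos: [0.6418, 0.0238, 0.2128]
tool_rot: [-180.0, -0.0, 132.2]
force: [-0.7, -0.0, -0.7]
grip_width: 0.0871
grasp_force: 0.0
time_s: 9.47
tool_pos: [0.6418, 0.0238, 0.2128]
tool_rot: [-180.0, -0.0, 98.2]
force: [-0.1, 0.1, 0.2]
grip_width: 0.0868
grasp_force: 0.0
t 9.4667 pos [0.6418 0.0238 0.2128] rpy [-1.7996e+02 -1.0000e-02  9.8160e+01] q [-27.8  19.   29.6  86.1  -9.5  77.4  10.7] F [-0.1  0.1  0.2] grip 0.0868 0.0
shift mm [   1.  -108.2   95.9] turn [-0.04 -0.01 -0.84]
64 [0.15341154 0.15534894]
[(array([0.644, 0.024, 0.142]), 0.78), (array([ 0.536,  0.297, -0.001]), 0.59)]
```

View pics/s1.png

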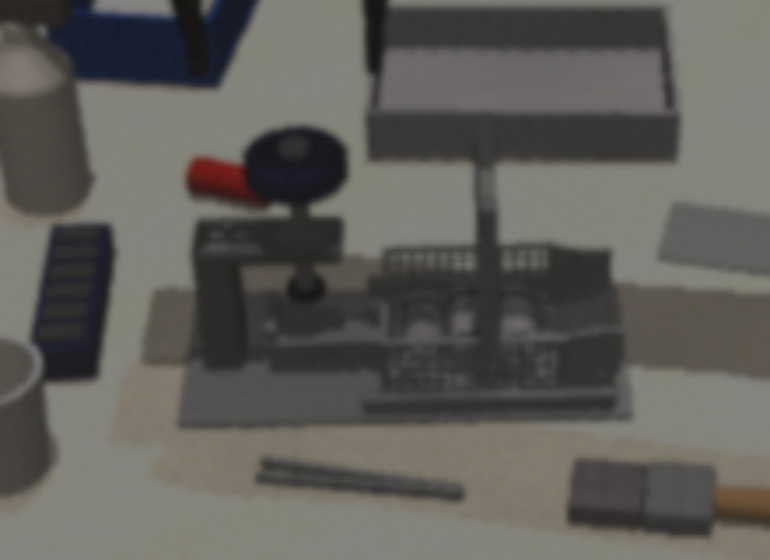

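The wheel's top is now at 153 mm, about 18 mm up. The foot (crop 305,290) hangs clear of the tongue, and the three canisters are in the basket. Next is the bail.

```bash
python3 -m creep '[{"wx":0,"wy":0,"wz":0,"tx":1,"ty":-35,"tz":0,"gripper":1},{"wx":0,"wy":0,"wz":-0.8,"tx":1,"ty":-70,"tz":0,"gripper":1},{"wx":0,"wy":0,"wz":-0.8,"tx":1,"ty":-98,"tz":0,"gripper":1},{"wx":0,"wy":0,"wz":-0.8,"tx":1,"ty":-108,"tz":0,"gripper":1},{"wx":0,"wy":0,"wz":-0.8,"tx":1,"ty":-108,"tz":0,"gripper":1}]'
python3 -m creep '[{"wx":0,"wy":0,"wz":0,"tx":0,"ty":0,"tz":30,"gripper":1},{"wx":0,"wy":0,"wz":0,"tx":0,"ty":0,"tz":60,"gripper":1},{"wx":0,"wy":0,"wz":0,"tx":0,"ty":0,"tz":85,"gripper":1},{"wx":0,"wy":0,"wz":0,"tx":0,"ty":0,"tz":96,"gripper":1},{"wx":0,"wy":0,"wz":0,"tx":0,"ty":0,"tz":96,"gripper":1}]'
python3 -m creep '[{"wx":0,"wy":0,"wz":0,"tx":0,"ty":0,"tz":0,"gripper":-1},{"wx":0,"wy":0,"wz":0,"tx":0,"ty":0,"tz":0,"gripper":-1},{"wx":0,"wy":0,"wz":0,"tx":0,"ty":0,"tz":0,"gripper":-1},{"wx":0,"wy":0,"wz":0,"tx":0,"ty":0,"tz":0,"gripper":-1},{"wx":0,"wy":0,"wz":0,"tx":0,"ty":0,"tz":0,"gripper":-1}]' 50
python3 -m creep '[{"wx":0,"wy":0,"wz":0,"tx":0,"ty":0,"tz":0,"gripper":-1},{"wx":0,"wy":0,"wz":0,"tx":0,"ty":0,"tz":0,"gripper":-1},{"wx":0,"wy":0,"wz":0,"tx":0,"ty":0,"tz":0,"gripper":-1},{"wx":0,"wy":0,"wz":0,"tx":0,"ty":0,"tz":0,"gripper":-1},{"wx":0,"wy":0,"wz":0,"tx":0,"ty":0,"tz":0,"gripper":-1}]' 50
python3 -m creep '[{"wx":0,"wy":0,"wz":0,"tx":0,"ty":0,"tz":0,"gripper":-1},{"wx":0,"wy":0,"wz":0,"tx":0,"ty":0,"tz":0,"gripper":-1},{"wx":0,"wy":0,"wz":0,"tx":0,"ty":0,"tz":0,"gripper":-1},{"wx":0,"wy":0,"wz":0,"tx":0,"ty":0,"tz":0,"gripper":-1},{"wx":0,"wy":0,"wz":0,"tx":0,"ty":0,"tz":0,"gripper":-1}]' 50
python3 -c "
from h import *
delta([.5345,.0095,.117],[180,0,99])"
```

```text
time_s: 9.98
tool_pos: [0.5334, 0.0084, 0.2136]
tool_rot: [180.0, -0.1, 99.4]
force: [0.2, 0.1, -0.5]
grip_width: 0.0869
grasp_force: 0.0
time_s: 10.4
tool_pos: [0.534, 0.0088, 0.1146]
tool_rot: [-179.7, 0.0, 99.4]
force: [-0.5, 0.6, -0.3]
grip_width: 0.0867
grasp_force: 0.0
time_s: 10.82
tool_pos: [0.5359, 0.0089, 0.1183]
tool_rot: [179.9, -0.0, 99.3]
force: [0.2, 0.6, -0.1]
grip_width: 0.0617
grasp_force: 0.0
time_s: 11.23
tool_pos: [0.5351, 0.0087, 0.1173]
tool_rot: [180.0, -0.0, 99.3]
force: [0.2, 0.1, 0.6]
grip_width: 0.0283
grasp_force: 0.0
time_s: 11.65
tool_pos: [0.535, 0.0087, 0.1171]
tool_rot: [-180.0, -0.0, 99.3]
force: [0.6, -0.8, -1.7]
grip_width: 0.01
grasp_force: 50.0
t 11.65 pos [0.535  0.0087 0.1171] rpy [-179.98   -0.     99.31] q [-30.7   9.5  29.6 108.   -5.2  63.9  10.1] F [ 0.6 -0.8 -1.7] grip 0.01 50.0
shift mm [ 0.8 -0.3  0.1] turn [-0.02 -0.    0.31]
```

```bash
python3 -m creep '[{"wx":0,"wy":0,"wz":0,"tx":0,"ty":0,"tz":-2.5,"gripper":-1},{"wx":0,"wy":0,"wz":0,"tx":0,"ty":-4,"tz":-2.5,"gripper":-1},{"wx":0,"wy":0,"wz":0,"tx":0,"ty":-12,"tz":-2.5,"gripper":-1},{"wx":0,"wy":0,"wz":0,"tx":0,"ty":-22,"tz":-2.5,"gripper":-1},{"wx":0,"wy":0,"wz":0,"tx":0,"ty":-32,"tz":-2.5,"gripper":-1}]'
python3 -m creep '[{"wx":0,"wy":0,"wz":0,"tx":0,"ty":-10,"tz":0,"gripper":-1},{"wx":0,"wy":0,"wz":0,"tx":0,"ty":-20,"tz":0,"gripper":-1},{"wx":0,"wy":0,"wz":0,"tx":0,"ty":-30,"tz":0,"gripper":-1},{"wx":0,"wy":0,"wz":0,"tx":0,"ty":-40,"tz":0,"gripper":-1},{"wx":0,"wy":0,"wz":0,"tx":0,"ty":-46,"tz":0,"gripper":-1}]'
python3 -c "
from h import *
delta([.456,-.003,.215],[180,0,99])
p,W=cloud('side');cv2.imwrite('pics/s2.png',cv2.resize(p[150:330,200:440].astype(np.uint8)[:,:,::-1],(720,540)))"
```

```text
time_s: 12.07
tool_pos: [0.5019, 0.0032, 0.1192]
tool_rot: [-179.9, -0.0, 99.3]
force: [-0.7, 0.1, -4.2]
grip_width: 0.0098
grasp_force: 50.0
time_s: 12.48
tool_pos: [0.4566, -0.0041, 0.1197]
tool_rot: [-180.0, -0.0, 99.3]
force: [-0.2, 0.4, -4.1]
grip_width: 0.0097
grasp_force: 50.0
t 12.4833 pos [ 0.4566 -0.0041  0.1197] rpy [-1.7997e+02 -4.0000e-02  9.9300e+01] q [-32.   -1.5  29.1 117.8   0.8  63.6   6. ] F [-0.2  0.4 -4.1] grip 0.0097 50.0
shift mm [  1.2  -0.4 -95.3] turn [-0.03 -0.04  0.3 ]
```

View pics/s2.png

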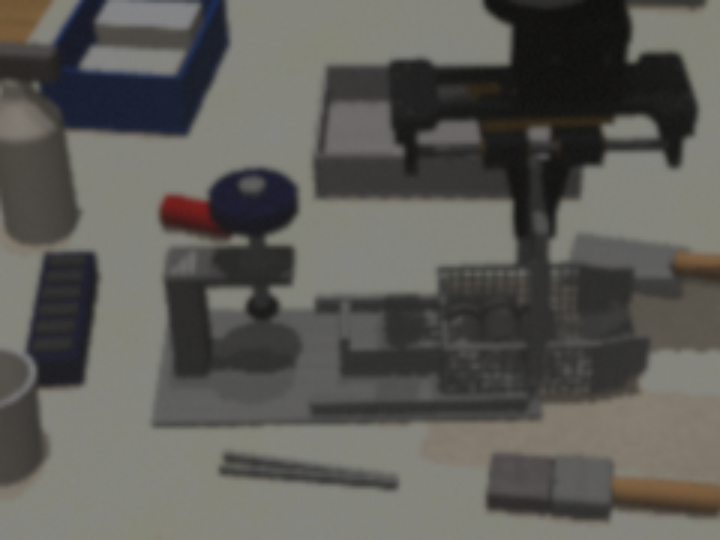

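The basket is drawn clear of the foot (crop: lip at 345, foot at 262), and the load reads 4.1 N. I'll lift it and work out the tray poses.

```bash
cat >> h.py <<'E'
TR=np.array([.5455,-.279]);TY=6.3
def pour(th,sx,sz,sy=0.):
    # tip th deg, spout at tray (sx,sy), height sz -> TCP pose
    Rb=Ro.from_euler('z',TY,degrees=True)*Ro.from_euler('y',-th,degrees=True)
    s=np.r_[TR+Ro.from_euler('z',TY,degrees=True).apply([sx,sy,0])[:2],sz]
    tcp=s+Rb.apply([.075,0,.111-.015])
    Rt=Rb*Ro.from_euler('xyz',[180,0,90],degrees=True)
    return tcp,Rt.as_euler('xyz',degrees=True)
E
python3 -m creep '[{"wx":0,"wy":0,"wz":0,"tx":0,"ty":0,"tz":-15,"gripper":-1},{"wx":0,"wy":0,"wz":0,"tx":0,"ty":0,"tz":-35,"gripper":-1},{"wx":0,"wy":0,"wz":0,"tx":0,"ty":0,"tz":-55,"gripper":-1},{"wx":0,"wy":0,"wz":0,"tx":0,"ty":0,"tz":-75,"gripper":-1},{"wx":0,"wy":0,"wz":0,"tx":0,"ty":0,"tz":-85,"gripper":-1}]'
python3 -c "
from h import *
for th,sz in [(0,.105),(20,.09),(40,.07)]: print(pour(th,.05,sz))
delta(*pour(0,.05,.108))"
```

```text
time_s: 12.95
tool_pos: [0.4596, -0.0038, 0.2073]
tool_rot: [179.8, -0.0, 99.3]
force: [1.7, 0.1, -2.8]
grip_width: 0.0097
grasp_force: 50.0
(array([ 0.66974512, -0.26528321,  0.201     ]), array([180. ,   0. ,  96.3]))
(array([ 0.63261373, -0.26938255,  0.205862  ]), array([160. ,   0. ,  96.3]))
(array([ 0.59096946, -0.27398012,  0.19174934]), array([140. ,   0. ,  96.3]))
t 12.95 pos [ 0.4596 -0.0038  0.2073] rpy [ 1.7975e+02 -2.0000e-02  9.9300e+01] q [-32.6  -6.3  28.  111.2   3.   74.2   3.8] F [ 1.7  0.1 -2.8] grip 0.0097 50.0
shift mm [-292.   165.1    4. ] turn [ 0.25 -0.02  3.  ]
```

```bash
python3 -m creep '[{"wx":0,"wy":0,"wz":0,"tx":-15,"ty":0,"tz":0,"gripper":-1},{"wx":0,"wy":0,"wz":0,"tx":-40,"ty":0,"tz":0,"gripper":-1},{"wx":0,"wy":0,"wz":0,"tx":-70,"ty":0,"tz":0,"gripper":-1},{"wx":0,"wy":0,"wz":0,"tx":-100,"ty":0,"tz":0,"gripper":-1},{"wx":0,"wy":0,"wz":0,"tx":-130,"ty":10,"tz":0,"gripper":-1}]'
python3 -m creep '[{"wx":0,"wy":0,"wz":0,"tx":-30,"ty":15,"tz":0,"gripper":-1},{"wx":0,"wy":0,"wz":0,"tx":-60,"ty":35,"tz":0,"gripper":-1},{"wx":0,"wy":0,"wz":0,"tx":-90,"ty":55,"tz":0,"gripper":-1},{"wx":0,"wy":0,"wz":0,"tx":-120,"ty":75,"tz":0,"gripper":-1},{"wx":0,"wy":0,"wz":0,"tx":-145,"ty":95,"tz":0,"gripper":-1}]'
python3 -c "
from h import *
delta(*pour(0,.05,.108))
delta(*pour(20,.05,.09))"
```

```text
time_s: 13.37
tool_pos: [0.4878, -0.1322, 0.2045]
tool_rot: [-180.0, -0.1, 99.3]
force: [0.0, 0.2, -4.8]
grip_width: 0.0098
grasp_force: 50.0
time_s: 13.78
tool_pos: [0.6073, -0.2602, 0.2036]
tool_rot: [-179.9, 0.1, 99.3]
force: [-0.4, 0.9, -3.3]
grip_width: 0.0096
grasp_force: 50.0
t 13.7833 pos [ 0.6073 -0.2602  0.2036] rpy [-1.7994e+02  6.0000e-02  9.9310e+01] q [-10.8  24.1  42.5  84.3 -16.3  77.9  42. ] F [-0.4  0.9 -3.3] grip 0.0096 50.0
shift mm [-15.1  60.8  -0.4] turn [-0.06  0.06  3.01]
t 13.7833 pos [ 0.6073 -0.2602  0.2036] rpy [-1.7994e+02  6.0000e-02  9.9310e+01] q [-10.8  24.1  42.5  84.3 -16.3  77.9  42. ] F [-0.4  0.9 -3.3] grip 0.0096 50.0
shift mm [-13.2  23.5  -2.2] turn [-20.06  -0.47   2.99]
```

```bash
python3 -m creep '[{"wx":0,"wy":0,"wz":1,"tx":-6,"ty":8,"tz":0,"gripper":-1},{"wx":-3,"wy":0,"wz":2,"tx":-13,"ty":20,"tz":0,"gripper":-1},{"wx":-7,"wy":0,"wz":3,"tx":-13,"ty":23,"tz":0,"gripper":-1},{"wx":-11,"wy":0,"wz":3,"tx":-13,"ty":23,"tz":-1,"gripper":-1},{"wx":-15,"wy":0,"wz":3,"tx":-13,"ty":23,"tz":-2,"gripper":-1}]'
python3 -c "
from h import *
delta(*pour(25,.05,.085))
delta(*pour(32,.05,.075))"
```

```text
time_s: 14.2
tool_pos: [0.6313, -0.2673, 0.2055]
tool_rot: [165.0, -0.3, 96.4]
force: [-0.1, 0.2, -4.6]
grip_width: 0.0096
grasp_force: 50.0
t 14.2 pos [ 0.6313 -0.2673  0.2055] rpy [164.96  -0.34  96.37] q [ -9.8  16.5  42.1  93.5 -22.6  63.5  44.6] F [-0.1  0.2 -4.6] grip 0.0096 50.0
shift mm [-2.2 -9.3 -0.6] turn [-9.96 -0.35 -0.05]
t 14.2 pos [ 0.6313 -0.2673  0.2055] rpy [164.96  -0.34  96.37] q [ -9.8  16.5  42.1  93.5 -22.6  63.5  44.6] F [-0.1  0.2 -4.6] grip 0.0096 50.0
shift mm [ -2.2 -25.4   2.8] turn [-16.96  -0.34  -0.07]
```

```bash
python3 -m creep '[{"wx":-2,"wy":0,"wz":0,"tx":0,"ty":-2,"tz":0,"gripper":-1},{"wx":-4,"wy":0,"wz":0,"tx":-1,"ty":-4,"tz":0,"gripper":-1},{"wx":-6,"wy":0,"wz":0,"tx":-1,"ty":-6,"tz":0,"gripper":-1},{"wx":-8,"wy":-0.3,"wz":0,"tx":-2,"ty":-8,"tz":-0.5,"gripper":-1},{"wx":-10,"wy":-0.3,"wz":0,"tx":-2,"ty":-9,"tz":-0.5,"gripper":-1}]'
python3 -c "
from h import *
delta(*pour(35,.05,.07))
for i,k in enumerate('AB'): pass
print([(np.round(x['point'],3).tolist(),round(x['confidence'],2)) for x in (optics.read_camera('side'),nets.place_of('canister0','side'))[1]])"
```

```text
time_s: 14.62
tool_pos: [0.6216, -0.2702, 0.2038]
tool_rot: [155.0, -0.1, 96.3]
force: [0.5, -0.2, -5.0]
grip_width: 0.0095
grasp_force: 50.0
t 14.6167 pos [ 0.6216 -0.2702  0.2038] rpy [ 1.5504e+02 -1.1000e-01  9.6260e+01] q [ -8.8   9.2  41.7 103.1 -26.9  52.7  50.9] F [ 0.5 -0.2 -5. ] grip 0.0095 50.0
shift mm [ -0.4 -23.5   2.4] turn [-10.04  -0.07  -0.09]
[([0.327, 0.25, 0.015], 0.69), ([0.734, -0.14, 0.014], 0.48), ([0.609, -0.281, 0.092], 0.46), ([0.654, -0.266, 0.112], 0.45), ([0.63, -0.275, 0.105], 0.38)]
```

```bash
python3 -m creep '[{"wx":-2,"wy":0,"wz":0,"tx":0,"ty":-5,"tz":0.5,"gripper":-1},{"wx":-4,"wy":0,"wz":0,"tx":0,"ty":-10,"tz":1,"gripper":-1},{"wx":-6,"wy":0,"wz":0,"tx":0,"ty":-14,"tz":1.5,"gripper":-1},{"wx":-8,"wy":0,"wz":0,"tx":0,"ty":-19,"tz":2,"gripper":-1},{"wx":-10,"wy":0,"wz":0,"tx":0,"ty":-23,"tz":2.4,"gripper":-1}]'
python3 -c "
from h import *
delta(*pour(42,.05,.068))
p,d=optics.read_camera('side');cv2.imwrite('pics/s3.png',cv2.resize(p[120:260,260:460].astype(np.uint8)[:,:,::-1],(800,560)))"
```

```text
time_s: 15.13
tool_pos: [0.6026, -0.2722, 0.1923]
tool_rot: [145.0, -0.1, 96.3]
force: [0.9, 0.9, -5.0]
grip_width: 0.0098
grasp_force: 50.0
t 15.1333 pos [ 0.6026 -0.2722  0.1923] rpy [ 1.4505e+02 -9.0000e-02  9.6300e+01] q [ -6.    3.1  41.4 113.4 -37.2  42.8  64.2] F [ 0.9  0.9 -5. ] grip 0.0098 50.0
shift mm [ -0.5 -14.7  -6.9] turn [-7.05 -0.07 -0.05]
```

View pics/s3.png

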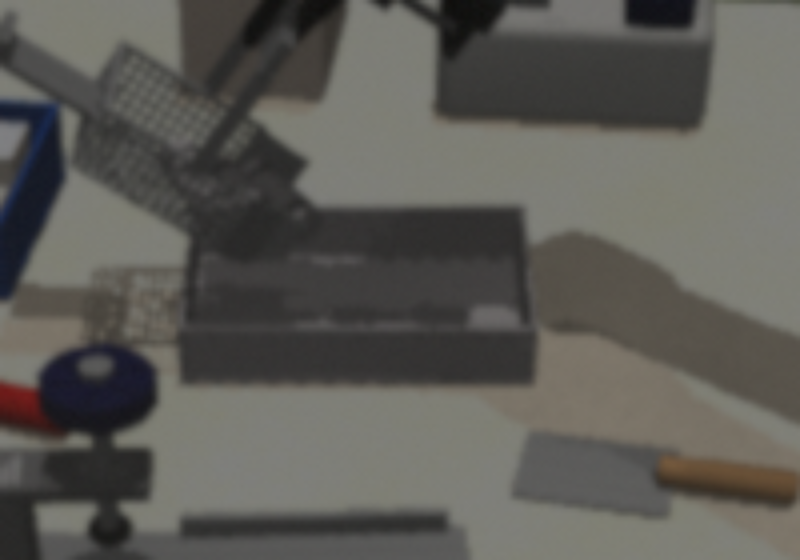

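At 35° the basket is over the tray with its spout at crop (310,210), and the canisters (200–260, 190) are against the ramp. Keep tipping.

```bash
python3 -m creep '[{"wx":-2,"wy":0,"wz":0,"tx":0,"ty":-4,"tz":-2,"gripper":-1},{"wx":-3.5,"wy":0,"wz":0,"tx":0,"ty":-7,"tz":-3.5,"gripper":-1},{"wx":-5,"wy":0,"wz":0,"tx":0,"ty":-10,"tz":-5,"gripper":-1},{"wx":-6,"wy":0,"wz":0,"tx":0,"ty":-12.5,"tz":-6,"gripper":-1},{"wx":-7,"wy":0,"wz":0,"tx":0,"ty":-14.7,"tz":-7,"gripper":-1}]'
python3 -m creep '[{"wx":0,"wy":0,"wz":0,"tx":0,"ty":0,"tz":0,"gripper":-1},{"wx":0,"wy":0,"wz":0,"tx":0,"ty":0,"tz":0,"gripper":-1},{"wx":0,"wy":0,"wz":0,"tx":0,"ty":0,"tz":0,"gripper":-1},{"wx":0,"wy":0,"wz":0,"tx":0,"ty":0,"tz":0,"gripper":-1},{"wx":0,"wy":0,"wz":0,"tx":0,"ty":0,"tz":0,"gripper":-1}]'
python3 -c "
from h import *
delta(*pour(46,.05,.068))
p,d=optics.read_camera('top');cv2.imwrite('pics/t4.png',cv2.resize(p[190:320,420:560].astype(np.uint8)[:,:,::-1],(600,557)))
for c in ['top','side']:
  optics.read_camera(c);print(c,[(np.round(x['point'],3).tolist(),round(x['confidence'],2)) for x in nets.place_of('canister0',c)])"
```

```text
time_s: 15.6
tool_pos: [0.5873, -0.2744, 0.1906]
tool_rot: [138.0, -0.1, 96.3]
force: [0.3, -0.3, -2.0]
grip_width: 0.0094
grasp_force: 50.0
time_s: 16.02
tool_pos: [0.5874, -0.2741, 0.1906]
tool_rot: [138.0, -0.1, 96.3]
force: [0.0, -0.2, -2.1]
grip_width: 0.0096
grasp_force: 50.0
t 16.0167 pos [ 0.5874 -0.2741  0.1906] rpy [ 1.3802e+02 -8.0000e-02  9.6280e+01] q [ -4.   -0.3  42.4 119.7 -48.5  38.8  77.8] F [ 0.  -0.2 -2.1] grip 0.0096 50.0
shift mm [-0.3 -8.1 -4.7] turn [-4.02 -0.04 -0.07]
top [([0.325, 0.247, 0.014], 0.68), ([0.531, -0.279, 0.016], 0.63), ([0.736, -0.141, 0.01], 0.6), ([0.566, -0.3, 0.019], 0.48), ([0.505, -0.336, 0.023], 0.45), ([0.545, -0.283, 0.001], 0.36)]
side [([0.327, 0.249, 0.015], 0.81), ([0.506, -0.334, 0.011], 0.78), ([0.529, -0.28, 0.019], 0.68), ([0.733, -0.142, 0.016], 0.68), ([0.566, -0.296, 0.015], 0.58), ([0.597, -0.275, 0.066], 0.4)]
```

View pics/t4.png

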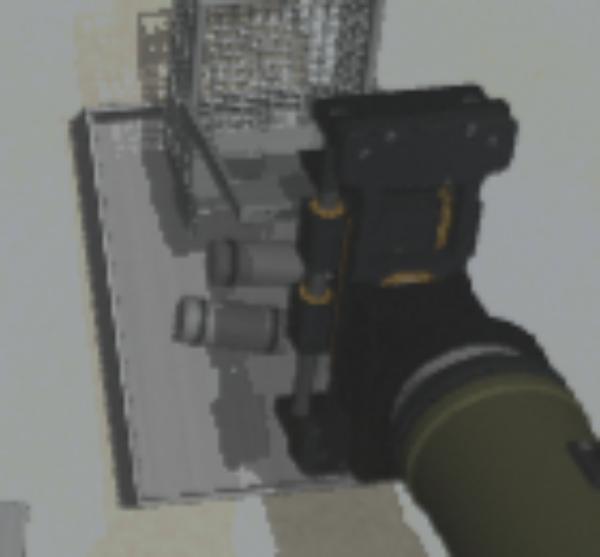

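All three lie in the tray: crop (255,262), crop (225,325), and a third at (0.505, -0.335) seen by the side camera. The wrist load has dropped to the empty basket. Next I'll untip and lift.

```bash
python3 -c "
from h import *
delta(*pour(17,.05,.105))"
```

```text
t 16.2667 pos [ 0.5869 -0.2741  0.1903] rpy [ 1.3801e+02 -1.1000e-01  9.6250e+01] q [ -4.   -0.3  42.5 119.7 -48.5  38.8  77.9] F [-0.4  0.4 -1.6] grip 0.0094 50.0
shift mm [-0.2 57.6 13.6] turn [24.99 -0.07 -0.1 ]
```

```bash
python3 -m creep '[{"wx":5,"wy":0,"wz":0,"tx":0,"ty":13,"tz":1,"gripper":-1},{"wx":10,"wy":0,"wz":0,"tx":0,"ty":25,"tz":3.5,"gripper":-1},{"wx":15,"wy":0,"wz":0,"tx":0,"ty":36,"tz":7,"gripper":-1},{"wx":20,"wy":0,"wz":0,"tx":0,"ty":48,"tz":10,"gripper":-1},{"wx":25,"wy":0,"wz":0,"tx":0,"ty":58,"tz":13.6,"gripper":-1}]'
python3 -c "
from h import *
delta(*pour(0,.0,.12))
for c in ['side']:
  optics.read_camera(c);print(c,[(np.round(x['point'],3).tolist(),round(x['confidence'],2)) for x in nets.place_of('canister0',c)])"
```

```text
time_s: 16.68
tool_pos: [0.6398, -0.2682, 0.2208]
tool_rot: [163.1, -0.1, 96.2]
force: [0.5, -0.5, -1.7]
grip_width: 0.0096
grasp_force: 50.0
t 16.6833 pos [ 0.6398 -0.2682  0.2208] rpy [ 1.6311e+02 -8.0000e-02  9.6220e+01] q [ -8.4  15.3  40.2  93.  -22.2  62.9  44. ] F [ 0.5 -0.5 -1.7] grip 0.0096 50.0
shift mm [ -0.4 -20.4  -1.2] turn [16.89 -0.07 -0.09]
side [([0.326, 0.25, 0.014], 0.86), ([0.506, -0.332, 0.012], 0.77), ([0.734, -0.142, 0.015], 0.77), ([0.533, -0.283, 0.018], 0.71), ([0.568, -0.295, 0.016], 0.49)]
```

```bash
python3 -m creep '[{"wx":5,"wy":0,"wz":0,"tx":0,"ty":-5,"tz":-5,"gripper":-1},{"wx":10,"wy":0,"wz":0,"tx":0,"ty":-20,"tz":-20,"gripper":-1},{"wx":15,"wy":0,"wz":0,"tx":0,"ty":-40,"tz":-40,"gripper":-1},{"wx":17,"wy":0,"wz":0,"tx":0,"ty":-65,"tz":-65,"gripper":-1},{"wx":17,"wy":0,"wz":0,"tx":0,"ty":-85,"tz":-75,"gripper":-1}]'
python3 -c "
from h import *
delta([.51,.3,.30],[180,0,93.2])"
```

```text
time_s: 17.2
tool_pos: [0.5371, -0.2799, 0.2674]
tool_rot: [180.0, 0.0, 96.4]
force: [-1.0, -0.7, -1.9]
grip_width: 0.0094
grasp_force: 50.0
t 17.2 pos [ 0.5371 -0.2799  0.2674] rpy [180.     0.    96.35] q [-10.9  14.3  43.4  87.3  -9.9  82.3  39.4] F [-1.  -0.7 -1.9] grip 0.0094 50.0
shift mm [579.3  37.3 -32.6] turn [0.   0.   3.15]
```

```bash
python3 -m creep '[{"wx":0,"wy":0,"wz":1,"tx":15,"ty":2,"tz":-20,"gripper":-1},{"wx":0,"wy":0,"wz":1,"tx":45,"ty":4,"tz":-33,"gripper":-1},{"wx":0,"wy":0,"wz":1,"tx":78,"ty":6,"tz":-35,"gripper":-1},{"wx":0,"wy":0,"wz":1,"tx":112,"ty":8,"tz":-35,"gripper":-1},{"wx":0,"wy":0,"wz":1,"tx":145,"ty":9,"tz":-35,"gripper":-1}]'
python3 -m creep '[{"wx":0,"wy":0,"wz":0,"tx":30,"ty":2,"tz":0,"gripper":-1},{"wx":0,"wy":0,"wz":0,"tx":60,"ty":4,"tz":0,"gripper":-1},{"wx":0,"wy":0,"wz":0,"tx":90,"ty":6,"tz":0,"gripper":-1},{"wx":0,"wy":0,"wz":0,"tx":120,"ty":8,"tz":0,"gripper":-1},{"wx":0,"wy":0,"wz":0,"tx":150,"ty":9,"tz":0,"gripper":-1}]'
python3 -m creep '[{"wx":0,"wy":0,"wz":0,"tx":30,"ty":2,"tz":0,"gripper":-1},{"wx":0,"wy":0,"wz":0,"tx":60,"ty":4,"tz":0,"gripper":-1},{"wx":0,"wy":0,"wz":0,"tx":90,"ty":6,"tz":0,"gripper":-1},{"wx":0,"wy":0,"wz":0,"tx":120,"ty":8,"tz":0,"gripper":-1},{"wx":0,"wy":0,"wz":0,"tx":150,"ty":9,"tz":0,"gripper":-1}]'
python3 -c "
from h import *
delta([.5335,.2998,.20],[180,0,93.2])
p,W=cloud('side')
m=box(W,[.3,-.45,.03],[.75,-.15,.055]);print(m.sum())
print([(np.round(x['point'],3).tolist(),round(x['confidence'],2)) for x in nets.place_of('canister0','side')])"
```

```text
time_s: 17.62
tool_pos: [0.5293, -0.1332, 0.3015]
tool_rot: [179.9, -0.2, 95.2]
force: [0.2, -0.7, -1.8]
grip_width: 0.0098
grasp_force: 50.0
time_s: 18.03
tool_pos: [0.5243, 0.017, 0.3015]
tool_rot: [179.9, -0.2, 95.2]
force: [0.9, 0.2, -2.3]
grip_width: 0.0097
grasp_force: 50.0
time_s: 18.45
tool_pos: [0.5196, 0.1671, 0.3017]
tool_rot: [180.0, -0.2, 95.2]
force: [-0.4, 0.8, -2.1]
grip_width: 0.0096
grasp_force: 50.0
t 18.45 pos [0.5196 0.1671 0.3017] rpy [179.97  -0.22  95.22] q [-41.9   3.7  22.7  91.7  -1.6  84.8 -13.9] F [-0.4  0.8 -2.1] grip 0.0096 50.0
shift mm [130.5  25.9 102.2] turn [ 0.03 -0.22  2.02]
704
[([0.327, 0.246, 0.012], 0.64), ([0.505, -0.336, 0.012], 0.61), ([0.532, -0.284, 0.017], 0.6), ([0.733, -0.14, 0.017], 0.5), ([0.567, -0.295, 0.014], 0.49)]
```

```bash
python3 -m creep '[{"wx":0,"wy":0,"wz":0.5,"tx":28,"ty":5,"tz":0,"gripper":-1},{"wx":0,"wy":0,"wz":1,"tx":60,"ty":12,"tz":0,"gripper":-1},{"wx":0,"wy":0,"wz":2,"tx":95,"ty":18,"tz":0,"gripper":-1},{"wx":0,"wy":-0.2,"wz":2,"tx":120,"ty":24,"tz":10,"gripper":-1},{"wx":0,"wy":-0.2,"wz":2,"tx":130,"ty":26,"tz":30,"gripper":-1}]'
python3 -m creep '[{"wx":0,"wy":0,"wz":0,"tx":0,"ty":0,"tz":30,"gripper":-1},{"wx":0,"wy":0,"wz":0,"tx":0,"ty":0,"tz":60,"gripper":-1},{"wx":0,"wy":0,"wz":0,"tx":0,"ty":0,"tz":90,"gripper":-1},{"wx":0,"wy":0,"wz":0,"tx":0,"ty":0,"tz":115,"gripper":-1},{"wx":0,"wy":0,"wz":0,"tx":0,"ty":0,"tz":130,"gripper":-1}]'
python3 -m creep '[{"wx":0,"wy":0,"wz":0,"tx":0,"ty":0,"tz":8,"gripper":-1},{"wx":0,"wy":0,"wz":0,"tx":0,"ty":0,"tz":12,"gripper":-1},{"wx":0,"wy":0,"wz":0,"tx":0,"ty":0,"tz":16,"gripper":-1},{"wx":0,"wy":0,"wz":0,"tx":0,"ty":0,"tz":16,"gripper":-1},{"wx":0,"wy":0,"wz":0,"tx":0,"ty":0,"tz":16,"gripper":-1}]'
python3 -c "
from h import *
delta([.5335,.2998,.116],[180,0,93.2])"
```

```text
time_s: 18.97
tool_pos: [0.534, 0.3038, 0.2736]
tool_rot: [179.8, -0.3, 93.6]
force: [-0.3, 1.0, -2.9]
grip_width: 0.0094
grasp_force: 50.0
time_s: 19.38
tool_pos: [0.5322, 0.2959, 0.1383]
tool_rot: [-179.8, 0.2, 93.2]
force: [-0.4, 0.6, -2.4]
grip_width: 0.0095
grasp_force: 50.0
time_s: 19.8
tool_pos: [0.5346, 0.2975, 0.1271]
tool_rot: [179.9, 0.0, 93.2]
force: [0.8, -0.1, -2.6]
grip_width: 0.0095
grasp_force: 50.0
t 19.8 pos [0.5346 0.2975 0.1271] rpy [1.7991e+02 2.0000e-02 9.3230e+01] q [-46.7  17.6  18.1  96.4  -5.8  66.9 -23.9] F [ 0.8 -0.1 -2.6] grip 0.0095 50.0
shift mm [ 2.3 -1.  11.1] turn [0.09 0.02 0.03]
```

```bash
python3 -m creep '[{"wx":0,"wy":0,"wz":0,"tx":2,"ty":0,"tz":3,"gripper":-1},{"wx":0,"wy":0,"wz":0,"tx":2,"ty":0,"tz":6,"gripper":-1},{"wx":0,"wy":0,"wz":0,"tx":2,"ty":0,"tz":8,"gripper":-1},{"wx":0,"wy":0,"wz":0,"tx":2,"ty":0,"tz":9,"gripper":-1},{"wx":0,"wy":0,"wz":0,"tx":2,"ty":0,"tz":9,"gripper":-1}]'
python3 -m creep '[{"wx":0,"wy":0,"wz":0,"tx":0,"ty":0,"tz":1,"gripper":-1},{"wx":0,"wy":0,"wz":0,"tx":0,"ty":0,"tz":1,"gripper":-1},{"wx":0,"wy":0,"wz":0,"tx":0,"ty":0,"tz":1,"gripper":-1}]'
```

```text
time_s: 20.22
tool_pos: [0.5338, 0.2992, 0.1169]
tool_rot: [-180.0, 0.1, 93.2]
force: [-0.5, 0.3, -2.8]
grip_width: 0.0095
grasp_force: 50.0
time_s: 20.47
tool_pos: [0.5341, 0.2993, 0.1166]
tool_rot: [180.0, 0.1, 93.2]
force: [-1.5, -0.7, 2.4]
grip_width: 0.0094
grasp_force: 50.0
```

```bash
python3 -m creep '[{"wx":0,"wy":0,"wz":0,"tx":0,"ty":0,"tz":0,"gripper":-0.5},{"wx":0,"wy":0,"wz":0,"tx":0,"ty":0,"tz":0,"gripper":-0.2},{"wx":0,"wy":0,"wz":0,"tx":0,"ty":0,"tz":0,"gripper":0.2},{"wx":0,"wy":0,"wz":0,"tx":0,"ty":0,"tz":0,"gripper":0.5},{"wx":0,"wy":0,"wz":0,"tx":0,"ty":0,"tz":0,"gripper":0.6}]'
python3 -m creep '[{"wx":0,"wy":0,"wz":0,"tx":0,"ty":0,"tz":0,"gripper":0.6},{"wx":0,"wy":0,"wz":0,"tx":0,"ty":0,"tz":0,"gripper":0.6},{"wx":0,"wy":0,"wz":0,"tx":0,"ty":0,"tz":-10,"gripper":0.6},{"wx":0,"wy":0,"wz":0,"tx":0,"ty":0,"tz":-30,"gripper":0.6},{"wx":0,"wy":0,"wz":0,"tx":0,"ty":0,"tz":-60,"gripper":0.6}]'
python3 -m creep '[{"wx":0,"wy":0,"wz":0,"tx":0,"ty":0,"tz":-30,"gripper":0.6},{"wx":0,"wy":0,"wz":0,"tx":0,"ty":0,"tz":-65,"gripper":0.6},{"wx":0,"wy":0,"wz":0,"tx":0,"ty":0,"tz":-90,"gripper":0.6},{"wx":0,"wy":0,"wz":0,"tx":0,"ty":0,"tz":-100,"gripper":0.6},{"wx":0,"wy":0,"wz":0,"tx":0,"ty":0,"tz":-100,"gripper":0.6}]'
python3 -c "
from h import *
p,W=cloud('side');cv2.imwrite('pics/s5.png',p.astype(np.uint8)[:,:,::-1])
for q in ['basket','bail','canister0','tweezers','jar']: print(q,[(np.round(x['point'],3).tolist(),round(x['confidence'],2)) for x in nets.place_of(q,'side')])
print(get_obs()['force'],get_obs()['tool_pos'])"
```

```text
time_s: 20.88
tool_pos: [0.5338, 0.2993, 0.1159]
tool_rot: [-180.0, 0.1, 93.2]
force: [-0.3, -0.0, 0.3]
grip_width: 0.0348
grasp_force: 0.0
time_s: 21.3
tool_pos: [0.5322, 0.2984, 0.1746]
tool_rot: [-179.7, 0.3, 93.2]
force: [0.3, 0.5, -0.3]
grip_width: 0.0661
grasp_force: 0.0
time_s: 21.72
tool_pos: [0.5352, 0.3001, 0.2798]
tool_rot: [179.7, -0.1, 93.2]
force: [0.3, -0.4, 0.5]
grip_width: 0.0697
grasp_force: 0.0
basket [([0.536, 0.298, 0.004], 0.58), ([0.692, 0.033, 0.1], 0.31)]
bail [([0.539, 0.298, 0.134], 0.77), ([0.46, 0.293, 0.019], 0.55)]
canister0 [([0.329, 0.251, 0.014], 0.55)]
tweezers [([0.594, 0.128, -0.0], 0.57)]
jar [([0.564, 0.45, 0.0], 0.96)]
[-0.50750208  0.5960713  -1.21097244] [0.53298072 0.2990648  0.27391727]
```

View pics/s5.png

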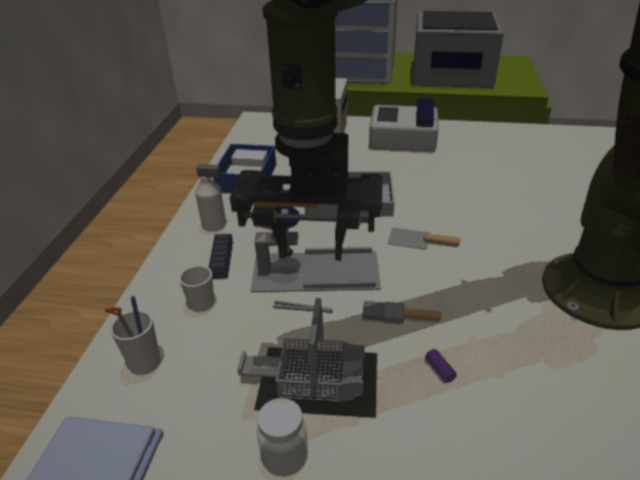

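The empty basket stands upright on the mat (315,370), the gripper is clear above it, and the bystanders are where they were. The canisters were seen at rest in the tray after pouring, so I'm handing in.

```bash
python3 -c "
from h import *
optics.read_camera('top');print([(np.round(x['point'],3).tolist(),round(x['confidence'],2)) for x in nets.place_of('canister0','top')])
print(env.sign_off())"
```

```text
[([0.525, -0.279, 0.016], 0.8), ([0.566, -0.299, 0.02], 0.61), ([0.733, -0.143, 0.012], 0.61), ([0.325, 0.249, 0.012], 0.56), ([0.504, -0.334, 0.019], 0.53), ([0.532, 0.301, 0.005], 0.18)]
the job is handed in; nothing more can be done
None
```

The job is handed in, with no verdict returned: all three canisters were last seen in the tray, the empty basket stands upright and released in the middle of the mat, and the bystanders looked undisturbed in the last picture.

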